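# Nest the paint-water tumblers after the art lesson

## Task

Clear up after the painting lesson: stack the four empty paint-water tumblers in the round grey stand, one at a time from the bottom up: blue in the stand, then green into blue, yellow into green and red on top, each upright and lowered until its shoulder rests on the rim below, without ramming it down. Leave the white tumbler with the brushes, the apple, the eraser and the sharpener where they are.

Things in the scene. Friction and masses are not known exactly. Their poses are not given: they have to be found in the camera images.
- cup_blue: Blue plastic tumbler, loose, 70 g, round, upright, 85 mm tall. Tapered foot: outside dia 36 mm at the bottom, 52 mm at height 50 mm; there a flat shoulder steps out to a straight collar, dia 61 mm outside, 55 inside, up to the rim; grip across the collar. Nested, its shoulder rests on the rim of the one below and it stands 35 mm higher. Origin: centre of the underside; z up; yaw has no meaning.
- cup_green: Green plastic tumbler, loose, 70 g, round, upright, 85 mm tall. Tapered foot: outside dia 36 mm at the bottom, 52 mm at height 50 mm; there a flat shoulder steps out to a straight collar, dia 61 mm outside, 55 inside, up to the rim; grip across the collar. Nested, its shoulder rests on the rim of the one below and it stands 35 mm higher. Origin: centre of the underside; z up; yaw has no meaning.
- cup_yellow: Yellow plastic tumbler, loose, 70 g, round, upright, 85 mm tall. Tapered foot: outside dia 36 mm at the bottom, 52 mm at height 50 mm; there a flat shoulder steps out to a straight collar, dia 61 mm outside, 55 inside, up to the rim; grip across the collar. Nested, its shoulder rests on the rim of the one below and it stands 35 mm higher. Origin: centre of the underside; z up; yaw has no meaning.
- cup_red: Red plastic tumbler, loose, 70 g, round, upright, 85 mm tall. Tapered foot: outside dia 36 mm at the bottom, 52 mm at height 50 mm; there a flat shoulder steps out to a straight collar, dia 61 mm outside, 55 inside, up to the rim; grip across the collar. Nested, its shoulder rests on the rim of the one below and it stands 35 mm higher. Origin: centre of the underside; z up; yaw has no meaning.
- cup_white: White tumbler of the same shape and size, loose, holding three brush handles that stick up to 118 mm above the table. Not to be moved. Origin: centre of the underside, z up.
- stand: Grey round stand, fixed to the table: a base disc of 100 mm diameter, 6 mm thick, with a ring wall of 70 mm outside diameter, 22 mm tall, round a flat recess of 58 mm diameter (floor 8 mm above the table, 14 mm deep). Origin: centre of the underside, z up.
- stand_floor (a point): Centre of the recess floor of the stand, 8 mm above the table, where the lowest tumbler's foot rests.
- apple: Pale yellow apple, loose, 61 mm wide, 71 mm tall. Not to be moved. Origin: centre of the underside, z up.
- eraser: Eraser with a blue sleeve and white ends, loose, 20 x 42 x 12 mm. Not to be moved. Origin: centre of the underside, long side along y.
- sharpener: Small red pencil sharpener with a grey metal top, loose, 16 x 26 x 15 mm. Not to be moved. Origin: centre of the underside, long side along y.

How it is judged:
By the outcome, as a careful person would: the job done as asked, in the order asked, and still so for the second after the job is handed in, with the robot touching nothing.
It also fails if it takes over 106 s, if anything falls off the work surface, if the arm or the gripper's body presses on something with over 40 N, if the wrist force passes 120 N, or if a joint passes its speed limit or range.

## Robot

A 6-joint arm with a two-finger parallel gripper is mounted at the origin on a cart in front of the work surface, level with it; the furniture and walls round the work are solid. World frame = base frame: x ahead of the robot, y to its left, z up, the work surface at z = 0. Lengths are in mm, angles in rad, forces in N, time in s.
With the tool pointing down it reaches from about 350 to 875 mm from the base axis. Payload 4.2 kg.
Tool frame: the origin (TCP) lies on the centre line of the jaws, within the pads' length; the fingertips stand 22 mm ahead of it and the grasp point (between the pads) lies 3 mm ahead of it (arm.nose_length is the distance from the TCP to the fingertips, in mm); z points along the fingers, x is the direction in which the jaws open and shut, and the axes are right-handed (so a half turn about z gives the same grasp; the last joint's range is limited). The gripper opens to 85 mm and grips with 20 to 120 N. Pads are 22 mm wide; open, the fingers measure 114 mm over their backs; the gripper's body (76 mm by 85 mm) begins 54 mm behind the grasp point. The pads swing forward as they close: fully open they stand 13 mm farther back than shut.
Start: joints at [1.559, 0.385, 0.008, 0, -1.194, -0.259], TCP at [167.157, 602.211, 253.312] pointing down, gripper open.
Joint ranges: [-3.14, 3.14], [-1.21, 2.06], [-1.07, 1.41], [-3.16, 2.05], [-2.99, -0.16], [-3.1, 3.1]. Speed limits (rad/s): [2.79, 2.79, 3.14, 3.14, 3.14, 3.14].

## Interface

Orientations are given as a unit quaternion [x, y, z, w].
In Python, from bench import telemetry, get_image, workorder, nets, arm gives the robot as it stands.
- The arm moves only by the tool apply_moves, never from a script. Its argument "steps" is a list of rows, each an object with "hand": the opening, from 0 (shut) to 1 (fully open); "xyz": the shift along the tool's x, y, z in cm, a list of three; "delta_rot": the turn, a rotation vector about the tool's x, y, z in rad, a list of three. In form: [{"hand": hand, "xyz": [x, y, z], "delta_rot": [wx, wy, wz]}, ...]. A call has 1 to 12 rows; each row is the pose to reach, as a shift and turn from the pose commanded when the call began, along the tool's axes at that moment; what a row does not reach only later rows make up. A row lasts 1/12 s, in which the tool goes at most 41.7 mm and 7.16 degrees, less where a joint would pass 70% of its speed; a pose out of reach is approached as far as the arm can. A call with a gripper value outside its range is refused whole. The fingers move at their own pace and stop on an object; the grip force is fixed at half the most. Time passes only in rows, so rows that repeat a pose let the fingers close. It gives the time, the measured TCP pose, the force and the opening at its end, in the units of the state.
- telemetry.read_state(): the state, without advancing time (a new reading comes with each control period).
- get_image(name): name is "side" or "top"; returns a dict with "frame" (384x512x3 uint8, blue, green, red), "fx", "fy", "cx", "cy" (pixels), "origin" and "orientation" of the camera in the world. Camera axes: x right, y down, z forward; pixel columns grow to the right and rows downward; lengths in mm; the calibration is good to about 2 mm. A picture is of the moment at which its call begins. There is no depth.
- workorder.job_done(): hands the job in, once; it reports no verdict.
Trained networks look in a picture, given as the dict that the camera call returned (one of the last four; its "shot" number tells which), for a name from the list of things; names that differ only in an ending like _2 or _b are one class to them, and where a whole thing is asked for, a point or a joint stands for the part that bears it (a point fixed in the world has none). Each returns a list of dicts, best first, with "confidence" (0 to 1); they miss things now and then, are a little off and sometimes report something else, mostly with a low value. They report only what shows in the picture. A call takes as long as a camera call.
- nets.recognise(picture, label): "xyz" ([x, y, z] in mm, in world coordinates, good to about 4 mm: the middle of the surface that is visible of it).
- nets.outline_of(picture, label): "pixels" (384x512 bool, what is visible of it).
- nets.pinpoint(picture, label): "xyz" ([x, y, z] in mm, in world coordinates, good to about 4 mm: a listed point, or the origin of a listed thing).
The state is a dict: "clock": time; "joints": joint angles; "joint_vel": joint speeds; "joint_efforts": joint torques, N m; "position": TCP position; "ee_rot": TCP orientation; "contact_force": force on the tool from outside, world axes, zero at the start; "wrist_torque": the same for the moment, N m; "gripper_width": finger opening in mm.
Only numpy, scipy, OpenCV 4.12 (cv2) and the standard library are available. Lean on these libraries where they do the work, as an engineer would, in place of code of your own. Each camera call takes 0.05 s, during which the arm holds its last target.

## Working session

There is one attempt and no reset: what is moved stays moved. The work goes in short steps, Python scripts to look and compute and a tool call to move; the robot and the scene stay as the last step left them, time stands still between calls to the robot, and variables do not carry over. Pictures are saved under pics/ and viewed, and the job is handed in when it is done.

Besides the shell and the picture viewer there is one more tool, called after "Emit:" in YAML: its name, and indented under it one key for each argument. apply_moves: Moves the arm, as the interface text tells. Its arguments: {"type":"object","properties":{"steps":{"type":"array"}},"required":["steps"]}

```bash
ls; mkdir -p pics; cat > h.py <<'E'
from bench import telemetry, get_image, workorder, nets, arm
import numpy as np, cv2
from scipy.spatial.transform import Rotation as R
np.set_printoptions(precision=1,suppress=True)
E
python3 - <<'E'
from h import *
s=telemetry.read_state(); print(s)
for n in ("top","side"):
    p=get_image(n); cv2.imwrite(f"pics/{n}0.png",p["frame"]); print(n,p["origin"],p["orientation"],p["fx"])
    for l in ["cup_blue","cup_green","cup_yellow","cup_red","cup_white","stand","stand_floor","apple","eraser","sharpener"]:
        try: print(l,[(np.array(d["xyz"]),round(d["confidence"],2)) for d in nets.pinpoint(p,l)][:3])
        except Exception as e: print(l,e)
E
```

```text
pics
{'clock': 0.0, 'joints': array([ 1.6,  0.4,  0. , -0. , -1.2, -0.3]), 'joint_vel': array([ 0., -0., -0.,  0.,  0., -0.]), 'joint_efforts': array([ -0. , -39.2,  18.8,   4.2,  -0. ,  -0. ]), 'position': array([167. , 601.7, 252.2]), 'ee_rot': array([-0.6,  0.8, -0. , -0. ]), 'contact_force': array([ 0.5, -0.3, -0.6]), 'wrist_torque': array([-0.,  0.,  0.]), 'gripper_width': 85.32477754217037}
top [ 478.9  -19.9 1077.8] [ 0.7 -0.7  0.  -0. ] 362.8457305490728
cup_blue [(array([472.1, 285.6,  -2. ]), 0.7)]
cup_green [(array([637.7,   5.6,   0.8]), 0.93)]
cup_yellow [(array([459.6, 112.8,   1.9]), 0.56)]
cup_red []
cup_white [(array([ 460.3, -289.7,    2.4]), 0.78)]
stand [(array([480.1, -93.6,   1.8]), 0.63)]
stand_floor [(array([479.7, -94. ,   4.4]), 0.9), (array([473.2, 286.4,  -2.6]), 0.37)]
apple [(array([ 647.4, -188.1,    0.1]), 0.89)]
eraser [(array([547.6, 194.4,   0.2]), 0.63)]
sharpener [(array([ 648.6, -187.9,   -0.1]), 0.71), (array([461.8, 114.1,   2.8]), 0.68), (array([ 555.9, -217.1,    1.7]), 0.36)]
side [ 592.4 -889.1  424.2] [ 0.8  0.  -0.  -0.5] 387.1210831219679
cup_blue [(array([465.4, 292.7,  -3.6]), 0.55)]
cup_green [(array([639.7,   9.5,  -0.1]), 0.66)]
cup_yellow [(array([464.1, 114.2,   2.2]), 0.58)]
cup_red [(array([655.2, 196.2,   1.9]), 0.93)]
cup_white [(array([ 461.3, -283.1,   -1.7]), 0.84)]
stand [(array([479.6, -97.3,   0.3]), 0.77)]
stand_floor [(array([478.1, -94.7,   6.6]), 0.75)]
apple [(array([ 652.5, -188.6,    0.3]), 0.96)]
eraser [(array([547.6, 194.7,   0.7]), 0.61)]
sharpener [(array([ 554.3, -216.1,   -1.2]), 0.52)]
```

View pics/top0.png

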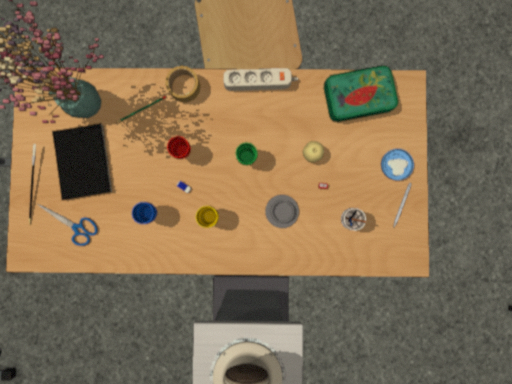

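View pics/side0.png

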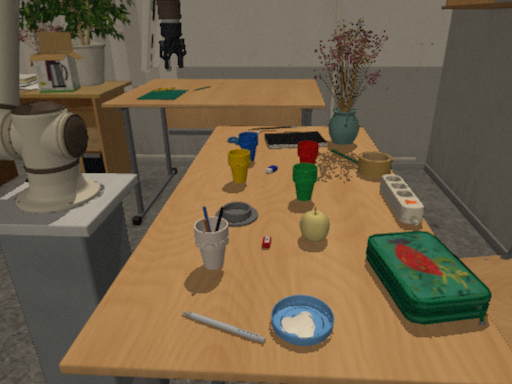

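```bash
cat >> h.py <<'E'
from scipy.optimize import minimize
CUP=[[(0,18),(50,26)],[(50,30.5),(85,30.5)]]
STAND=[[(0,50),(6,50)],[(6,35),(22,35)]]
def proj(p,X):
    Rm=R.from_quat(p["orientation"]).as_matrix(); c=(np.atleast_2d(X)-p["origin"])@Rm
    return np.c_[p["fx"]*c[:,0]/c[:,2]+p["cx"],p["fy"]*c[:,1]/c[:,2]+p["cy"]]
def sil(p,parts,x,y,z0=0,S=8):
    u0,v0=[int(a)-40 for a in proj(p,[x,y,z0+40])[0]]
    return u0,v0
def render(p,parts,xyz,box,S=8):
    u0,v0,w,h=box; im=np.zeros((h*S,w*S),np.uint8); t=np.linspace(0,2*np.pi,60)
    for part in parts:
        P=np.vstack([np.c_[xyz[0]+r*np.cos(t),xyz[1]+r*np.sin(t),0*t+xyz[2]+z] for z,r in part])
        q=(proj(p,P)-[u0-.5,v0-.5])*S   # pixel centres at integers
        hull=cv2.convexHull(q.astype(np.float32))[:,0]
        cv2.fillConvexPoly(im,np.round(hull*16-8).astype(np.int32),255,shift=4)
    return cv2.resize(im,(w,h),interpolation=cv2.INTER_AREA)/255.
def fit(p,mask,parts,x,y,z=0):
    c=proj(p,[x,y,z+40])[0].astype(int); box=(max(c[0]-35,0),max(c[1]-35,0),70,70)
    m=mask[box[1]:box[1]+70,box[0]:box[0]+70].astype(float)
    f=lambda q:((render(p,parts,(q[0],q[1],z),(box[0],box[1],m.shape[1],m.shape[0]))-m)**2).sum()
    r=minimize(f,[x,y],method="Nelder-Mead",options=dict(initial_simplex=[[x-4,y-3],[x+5,y],[x,y+6]],xatol=.1,fatol=.01))
    return r.x,r.fun,m.sum()
def best(p,l):
    o=nets.outline_of(p,l); return [(d["pixels"],d["confidence"]) for d in o]
E
python3 - <<'E'
from h import *
G={"cup_blue":(470,288),"cup_green":(638,6),"cup_yellow":(461,113),"cup_red":(655,196),"stand":(480,-94),"cup_white":(461,-287)}
for n in ("top","side"):
    p=get_image(n)
    for l,g in G.items():
        for m,c in best(p,l)[:2]:
            print(n,l,round(c,2),*fit(p,m,STAND if l=="stand" else CUP,*g))
E
```

```text
top cup_blue 0.6 [470.5 292. ] 23.39051134179162 436.0
top cup_green 0.95 [637.8   7.9] 14.805613225682428 394.0
top cup_green 0.69 [502.5 -12.6] 0.0 0.0
top cup_yellow 0.78 [458.4 114. ] 6.157524029219531 417.0
top cup_red 0.57 [652.9 198.2] 26.29353325643983 477.0
top stand 0.75 [477.1 -96.5] 19.391618608227606 928.0
top cup_white 0.73 [ 458.8 -288.5] 8.653333333333332 460.0
top cup_white 0.71 [ 579.5 -107.6] 0.0 0.0
side cup_blue 0.92 [471.  304.7] 88.6866435986159 402.0
side cup_green 0.6 [639.7  14.5] 16.232572087658593 755.0
side cup_yellow 0.76 [461.5 122.7] 18.939008073817764 642.0
side cup_red 0.59 [655.7 209.2] 127.31020376778163 419.0
side stand 0.7 [478.9 -91.5] 153.2374317570165 684.0
side stand 0.7 [609.  131.6] 238.0 238.0
side cup_white 0.82 [ 459.3 -286.1] 87.92230680507497 1544.0
```

```bash
cat >> h.py <<'E'
def rel(x,y,z):
    "shift in tool axes (cm) from commanded ~ measured pose, plus rot to align tool to x=-y? "
    s=telemetry.read_state(); M=R.from_quat(s["ee_rot"])
    d=M.inv().apply(np.array([x,y,z])-s["position"])/10
    return np.round(d,2)
E
python3 - <<'E'
from h import *
s=telemetry.read_state(); M=R.from_quat(s["ee_rot"]); np.set_printoptions(precision=3,suppress=True)
print(s["joints"],M.as_matrix())
for x in ([0,1,0],[0,-1,0],[1,0,0],[-1,0,0]):
    x=np.array(x,float); z=np.array([0,0,-1.]); T=R.from_matrix(np.c_[x,np.cross(z,x),z]); print(x,(M.inv()*T).as_rotvec())
print(rel(471,291,200))
E
```

```text
[ 1.559  0.385  0.008 -0.    -1.194 -0.259] [[-0.268 -0.964 -0.   ]
 [-0.964  0.268  0.   ]
 [ 0.     0.    -1.   ]]
[0. 1. 0.] [ 0.    -0.     2.871]
[ 0. -1.  0.] [ 0.     0.    -0.271]
[1. 0. 0.] [ 0.     0.    -1.842]
[-1.  0.  0.] [ 0.  -0.   1.3]
[ 21.86 -37.6    5.33]
```

Emit:
apply_moves:
  steps:
    - {"hand": 1,"xyz": [21.86,-37.6,5.3],"delta_rot": [0,0,-0.271]}
    - {"hand": 1,"xyz": [21.86,-37.6,5.3],"delta_rot": [0,0,-0.271]}
    - {"hand": 1,"xyz": [21.86,-37.6,5.3],"delta_rot": [0,0,-0.271]}
    - {"hand": 1,"xyz": [21.86,-37.6,5.3],"delta_rot": [0,0,-0.271]}
    - {"hand": 1,"xyz": [21.86,-37.6,5.3],"delta_rot": [0,0,-0.271]}
    - {"hand": 1,"xyz": [21.86,-37.6,5.3],"delta_rot": [0,0,-0.271]}
    - {"hand": 1,"xyz": [21.86,-37.6,5.3],"delta_rot": [0,0,-0.271]}
    - {"hand": 1,"xyz": [21.86,-37.6,5.3],"delta_rot": [0,0,-0.271]}
    - {"hand": 1,"xyz": [21.86,-37.6,5.3],"delta_rot": [0,0,-0.271]}
    - {"hand": 1,"xyz": [21.86,-37.6,5.3],"delta_rot": [0,0,-0.271]}
    - {"hand": 1,"xyz": [21.86,-37.6,5.3],"delta_rot": [0,0,-0.271]}
    - {"hand": 1,"xyz": [21.86,-37.6,5.3],"delta_rot": [0,0,-0.271]}

```text
clock: 2.8
position: [473.0, 287.7, 199.5]
ee_rot: [-0.705, 0.709, -0.0, -0.001]
contact_force: [-0.6, -0.3, 0.3]
gripper_width: 85.5
```

```bash
python3 - <<'E'
from h import *
p=get_image("top"); s=telemetry.read_state(); print(s["position"],s["ee_rot"],s["clock"],rel(471,291,70))
p=get_image("side"); cv2.imwrite("pics/s1.png",p["frame"])
s=telemetry.read_state(); print(s["position"],rel(471,291,70), np.round(R.from_quat(s["ee_rot"]).as_matrix(),3))
E
```

```text
[472.2 289.1 199.9] [-0.7  0.7 -0.  -0. ] 2.85 [-0.2  0.1 13. ]
[471.5 290.2 200.2] [-0.1  0.1 13. ] [[-0. -1. -0.]
 [-1.  0. -0.]
 [ 0.  0. -1.]]
```

View pics/s1.png

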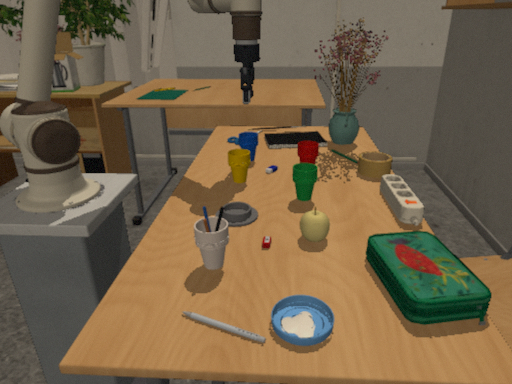

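Emit:
apply_moves:
  steps:
    - {"hand": 1,"xyz": [0,0,4],"delta_rot": [0,0,0]}
    - {"hand": 1,"xyz": [0,0,8],"delta_rot": [0,0,0]}
    - {"hand": 1,"xyz": [0,0,11],"delta_rot": [0,0,0]}
    - {"hand": 1,"xyz": [0,0,12.5],"delta_rot": [0,0,0]}
    - {"hand": 1,"xyz": [0,0,13],"delta_rot": [0,0,0]}
    - {"hand": 1,"xyz": [0,0,13],"delta_rot": [0,0,0]}
    - {"hand": 1,"xyz": [0,0,13],"delta_rot": [0,0,0]}
    - {"hand": 1,"xyz": [0,0,13],"delta_rot": [0,0,0]}
    - {"hand": 1,"xyz": [0,0,13],"delta_rot": [0,0,0]}

```text
clock: 3.65
position: [471.6, 292.0, 72.0]
ee_rot: [0.707, -0.707, -0.0, -0.002]
contact_force: [-0.4, -0.4, 0.4]
gripper_width: 85.4
```

Emit:
apply_moves:
  steps:
    - {"hand": 0.8,"xyz": [0,0,0],"delta_rot": [0,0,0]}
    - {"hand": 0.7,"xyz": [0,0,0],"delta_rot": [0,0,0]}
    - {"hand": 0.6,"xyz": [0,0,0],"delta_rot": [0,0,0]}
    - {"hand": 0.5,"xyz": [0,0,0],"delta_rot": [0,0,0]}
    - {"hand": 0.5,"xyz": [0,0,0],"delta_rot": [0,0,0]}
    - {"hand": 0.5,"xyz": [0,0,0],"delta_rot": [0,0,0]}
    - {"hand": 0.5,"xyz": [0,0,0],"delta_rot": [0,0,0]}
    - {"hand": 0.5,"xyz": [0,0,0],"delta_rot": [0,0,0]}

```text
clock: 4.32
position: [471.8, 291.7, 71.6]
ee_rot: [0.707, -0.707, 0.0, -0.001]
contact_force: [0.4, -0.4, 5.8]
gripper_width: 59.4
```

Emit:
apply_moves:
  steps:
    - {"hand": 0.5,"xyz": [0,0,-1],"delta_rot": [0,0,0]}
    - {"hand": 0.5,"xyz": [0,0,-3],"delta_rot": [0,0,0]}
    - {"hand": 0.5,"xyz": [0,0,-6],"delta_rot": [0,0,0]}
    - {"hand": 0.5,"xyz": [2,-0.1,-9],"delta_rot": [0,0,0]}
    - {"hand": 0.5,"xyz": [5,-0.2,-11],"delta_rot": [0,0,0]}
    - {"hand": 0.5,"xyz": [9,-0.3,-11],"delta_rot": [0,0,0]}
    - {"hand": 0.5,"xyz": [13,-0.4,-11],"delta_rot": [0,0,0]}
    - {"hand": 0.5,"xyz": [17,-0.5,-11],"delta_rot": [0,0,0]}
    - {"hand": 0.5,"xyz": [21,-0.5,-11],"delta_rot": [0,0,0]}
    - {"hand": 0.5,"xyz": [25,-0.6,-11],"delta_rot": [0,0,0]}
    - {"hand": 0.5,"xyz": [29,-0.6,-11],"delta_rot": [0,0,0]}
    - {"hand": 0.5,"xyz": [32,-0.7,-11],"delta_rot": [0,0,0]}

```text
clock: 5.32
position: [476.7, -31.6, 180.5]
ee_rot: [-0.707, 0.708, 0.0, -0.0]
contact_force: [1.3, -0.3, -0.4]
gripper_width: 59.6
```

Emit:
apply_moves:
  steps:
    - {"hand": 0.5,"xyz": [3,0,0],"delta_rot": [0,0,0]}
    - {"hand": 0.5,"xyz": [5,0,0],"delta_rot": [0,0,0]}
    - {"hand": 0.5,"xyz": [6.2,0,0],"delta_rot": [0,0,0]}
    - {"hand": 0.5,"xyz": [6.65,0,0],"delta_rot": [0,0,0]}
    - {"hand": 0.5,"xyz": [6.65,0,0],"delta_rot": [0,0,0]}
    - {"hand": 0.5,"xyz": [6.65,0,0],"delta_rot": [0,0,0]}
    - {"hand": 0.5,"xyz": [6.65,0,0],"delta_rot": [0,0,0]}

```text
clock: 5.9
position: [478.0, -94.8, 180.4]
ee_rot: [0.707, -0.707, -0.0, -0.0]
contact_force: [-0.6, 0.7, -0.5]
gripper_width: 59.2
```

```bash
python3 - <<'E'
from h import *
s=telemetry.read_state(); print(s["position"],s["ee_rot"],s["clock"],s["gripper_width"])
p=get_image("side"); cv2.imwrite("pics/s2.png",cv2.resize(p["frame"][60:280,130:400],None,fx=2.8,fy=2.6,interpolation=cv2.INTER_CUBIC))
z=s["position"][2]-71.7
for m,c in best(p,"cup_blue"): print(c,fit(p,m,CUP,*s["position"][:2],z))
print([d for d in nets.pinpoint(p,"cup_blue")])
p=get_image("top"); cv2.imwrite("pics/t2.png",cv2.resize(p["frame"][120:320,150:420],None,fx=2.8,fy=2.8))
E
```

```text
[478.  -94.8 180.4] [ 0.7 -0.7 -0.  -0. ] 5.9 59.15659495032243
0.73 (array([476.5, -91.4]), np.float64(259.2630526720492), np.float64(754.0))
[{'xyz': [476.7, -92.4, 106.1], 'confidence': 0.69}]
```

View pics/s2.png

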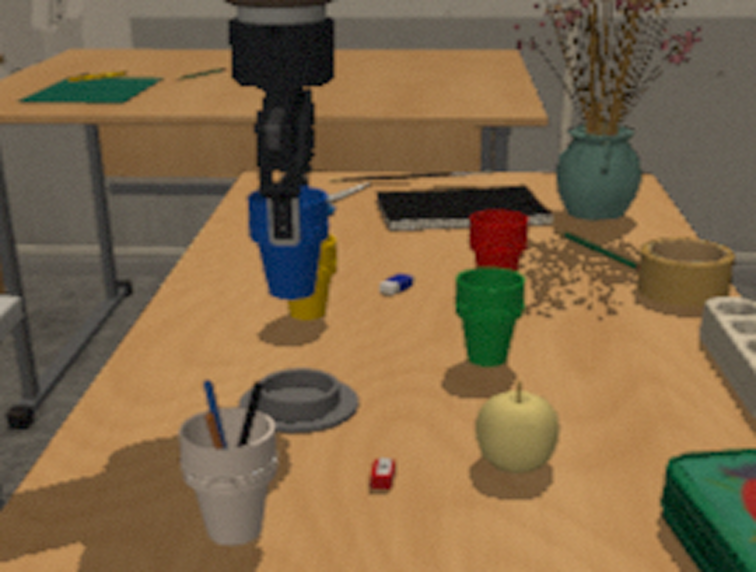

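View pics/t2.png

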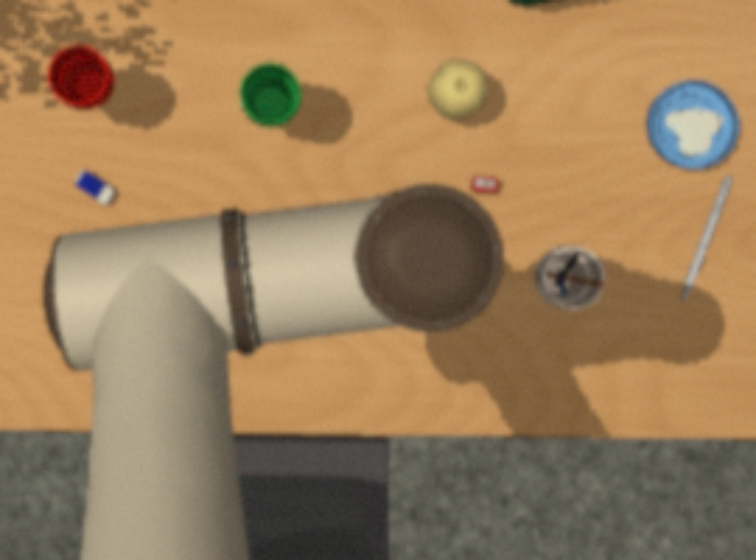

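Emit:
apply_moves:
  steps:
    - {"hand": 0.5,"xyz": [0,0,2],"delta_rot": [0,0,0]}
    - {"hand": 0.5,"xyz": [0,0,4.5],"delta_rot": [0,0,0]}
    - {"hand": 0.5,"xyz": [0,0,7],"delta_rot": [0,0,0]}
    - {"hand": 0.5,"xyz": [0,0,8.5],"delta_rot": [0,0,0]}
    - {"hand": 0.5,"xyz": [0,0,9.2],"delta_rot": [0,0,0]}
    - {"hand": 0.5,"xyz": [0,0,9.6],"delta_rot": [0,0,0]}
    - {"hand": 0.5,"xyz": [0,0,9.8],"delta_rot": [0,0,0]}
    - {"hand": 0.5,"xyz": [0,0,9.8],"delta_rot": [0,0,0]}
    - {"hand": 0.5,"xyz": [0,0,9.8],"delta_rot": [0,0,0]}
    - {"hand": 0.5,"xyz": [0,0,9.8],"delta_rot": [0,0,0]}

```text
clock: 6.93
position: [478.7, -95.4, 83.3]
ee_rot: [0.707, -0.707, 0.001, -0.001]
contact_force: [-0.2, 0.6, 0.3]
gripper_width: 59.6
```

Emit:
apply_moves:
  steps:
    - {"hand": 0.5,"xyz": [0,0,0.1],"delta_rot": [0,0,0]}
    - {"hand": 0.5,"xyz": [0,0,0.2],"delta_rot": [0,0,0]}
    - {"hand": 0.5,"xyz": [0,0,0.25],"delta_rot": [0,0,0]}
    - {"hand": 0.5,"xyz": [0,0,0.25],"delta_rot": [0,0,0]}

```text
clock: 7.27
position: [478.0, -95.5, 79.8]
ee_rot: [0.707, -0.707, -0.0, 0.0]
contact_force: [0.3, -0.1, -1.1]
gripper_width: 59.4
```

Emit:
apply_moves:
  steps:
    - {"hand": 0.5,"xyz": [0,0,0.1],"delta_rot": [0,0,0]}
    - {"hand": 0.5,"xyz": [0,0,0.1],"delta_rot": [0,0,0]}

```text
clock: 7.43
position: [478.2, -95.5, 79.6]
ee_rot: [0.707, -0.707, 0.0, 0.0]
contact_force: [-1.3, 0.9, 6.4]
gripper_width: 59.4
```

Emit:
apply_moves:
  steps:
    - {"hand": 0.5,"xyz": [0,0,0.1],"delta_rot": [0,0,0]}
    - {"hand": 0.5,"xyz": [0,0,0.1],"delta_rot": [0,0,0]}

```text
clock: 7.6
position: [478.4, -95.5, 79.5]
ee_rot: [0.707, -0.707, 0.0, -0.0]
contact_force: [-4.0, 0.7, 11.8]
gripper_width: 59.3
```

Seated with light contact. Release and rise.

Emit:
apply_moves:
  steps:
    - {"hand": 0.7,"xyz": [0,0,-0.1],"delta_rot": [0,0,0]}
    - {"hand": 0.8,"xyz": [0,0,-0.1],"delta_rot": [0,0,0]}
    - {"hand": 1,"xyz": [0,0,-0.1],"delta_rot": [0,0,0]}
    - {"hand": 1,"xyz": [0,0,-0.1],"delta_rot": [0,0,0]}
    - {"hand": 1,"xyz": [0,0,-0.1],"delta_rot": [0,0,0]}
    - {"hand": 1,"xyz": [0,0,-1],"delta_rot": [0,0,0]}
    - {"hand": 1,"xyz": [0,0,-3],"delta_rot": [0,0,0]}
    - {"hand": 1,"xyz": [0,0,-6],"delta_rot": [0,0,0]}
    - {"hand": 1,"xyz": [0,0,-9],"delta_rot": [0,0,0]}
    - {"hand": 1,"xyz": [0,0,-12],"delta_rot": [0,0,0]}
    - {"hand": 1,"xyz": [0,0,-12],"delta_rot": [0,0,0]}

```text
clock: 8.52
position: [481.7, -95.6, 204.7]
ee_rot: [0.708, -0.706, 0.005, -0.005]
contact_force: [0.2, 0.1, 0.8]
gripper_width: 85.3
```

```bash
python3 - <<'E'
from h import *
p=get_image("side");p=get_image("side"); s=telemetry.read_state(); print(s["position"],s["clock"],rel(638.5,7,200))
cv2.imwrite("pics/s3.png",cv2.resize(p["frame"][60:280,130:400],None,fx=2.8,fy=2.6,interpolation=cv2.INTER_CUBIC))
E
```

```text
[478.6 -95.4 199.6] 8.6167 [-10.2 -16.    0. ]
```

View pics/s3.png

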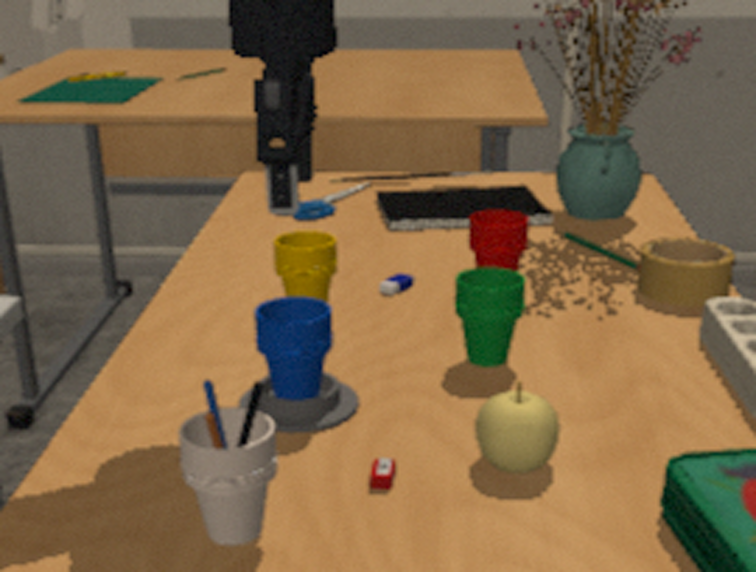

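Emit:
apply_moves:
  steps:
    - {"hand": 1,"xyz": [-2,-3,0],"delta_rot": [0,0,0]}
    - {"hand": 1,"xyz": [-4,-6.2,0],"delta_rot": [0,0,0]}
    - {"hand": 1,"xyz": [-6,-9.4,0],"delta_rot": [0,0,0]}
    - {"hand": 1,"xyz": [-8,-12.6,0],"delta_rot": [0,0,0]}
    - {"hand": 1,"xyz": [-9.5,-15,0],"delta_rot": [0,0,0]}
    - {"hand": 1,"xyz": [-10.24,-16,0],"delta_rot": [0,0,0]}
    - {"hand": 1,"xyz": [-10.24,-16,0],"delta_rot": [0,0,0]}
    - {"hand": 1,"xyz": [-10.24,-16,0],"delta_rot": [0,0,0]}
    - {"hand": 1,"xyz": [-10.24,-16,0],"delta_rot": [0,0,0]}

```text
clock: 9.37
position: [636.8, 6.4, 196.7]
ee_rot: [-0.707, 0.707, 0.001, -0.001]
contact_force: [-0.2, 0.0, 0.9]
gripper_width: 85.5
```

```bash
python3 - <<'E'
from h import *
p=get_image("top"); s=telemetry.read_state(); print(s["position"],s["clock"])
cv2.imwrite("pics/t4.png",p["frame"])
for m,c in best(p,"cup_blue"): print(c,fit(p,m,CUP,478,-95.5,8))
q=get_image("side")
for m,c in best(q,"cup_blue"): print(c,fit(q,m,CUP,478,-95.5,8))
s=telemetry.read_state();print(s["position"],rel(638.5,7,80))
E
```

```text
[636.9   6.3 197.2] 9.4167
0.72 (array([497. , -79.5]), np.float64(527.000030757401), np.float64(427.0))
0.66 (array([475.5, -95.2]), np.float64(9.653241061130334), np.float64(402.0))
0.97 (array([476.2, -84.8]), np.float64(46.79421760861207), np.float64(919.0))
[637.3   6.3 198.2] [-0.1 -0.1 11.8]
```

View pics/t4.png

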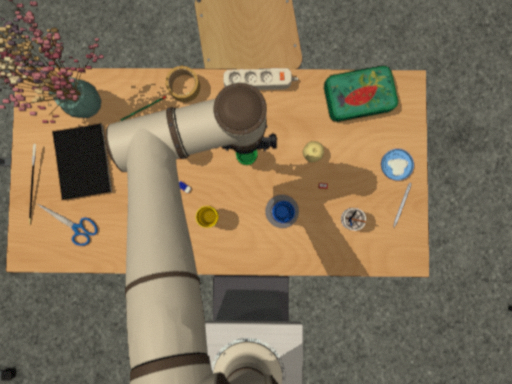

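Emit:
apply_moves:
  steps:
    - {"hand": 1,"xyz": [0,0,3],"delta_rot": [0,0,0]}
    - {"hand": 1,"xyz": [0,0,6.5],"delta_rot": [0,0,0]}
    - {"hand": 1,"xyz": [0,0,9.5],"delta_rot": [0,0,0]}
    - {"hand": 1,"xyz": [0,0,11.2],"delta_rot": [0,0,0]}
    - {"hand": 1,"xyz": [0,0,11.9],"delta_rot": [0,0,0]}
    - {"hand": 1,"xyz": [0,0,11.9],"delta_rot": [0,0,0]}
    - {"hand": 1,"xyz": [0,0,11.9],"delta_rot": [0,0,0]}
    - {"hand": 1,"xyz": [0,0,11.9],"delta_rot": [0,0,0]}
    - {"hand": 1,"xyz": [0,0,11.9],"delta_rot": [0,0,0]}

```text
clock: 10.32
position: [639.1, 7.1, 80.8]
ee_rot: [0.707, -0.707, 0.001, -0.002]
contact_force: [-0.8, -0.3, 0.1]
gripper_width: 85.4
```

Emit:
apply_moves:
  steps:
    - {"hand": 0.8,"xyz": [0,0,0],"delta_rot": [0,0,0]}
    - {"hand": 0.7,"xyz": [0,0,0],"delta_rot": [0,0,0]}
    - {"hand": 0.6,"xyz": [0,0,0],"delta_rot": [0,0,0]}
    - {"hand": 0.5,"xyz": [0,0,0],"delta_rot": [0,0,0]}
    - {"hand": 0.5,"xyz": [0,0,0],"delta_rot": [0,0,0]}
    - {"hand": 0.5,"xyz": [0,0,0],"delta_rot": [0,0,0]}
    - {"hand": 0.5,"xyz": [0,0,0],"delta_rot": [0,0,0]}
    - {"hand": 0.5,"xyz": [0,0,0],"delta_rot": [0,0,0]}

```text
clock: 10.98
position: [639.2, 7.2, 80.3]
ee_rot: [0.707, -0.707, 0.001, -0.001]
contact_force: [0.4, 0.7, 5.7]
gripper_width: 58.8
```

Emit:
apply_moves:
  steps:
    - {"hand": 0.5,"xyz": [0,0,-1],"delta_rot": [0,0,0]}
    - {"hand": 0.5,"xyz": [0,0,-3],"delta_rot": [0,0,0]}
    - {"hand": 0.5,"xyz": [0,0,-6],"delta_rot": [0,0,0]}
    - {"hand": 0.5,"xyz": [0,0,-9],"delta_rot": [0,0,0]}
    - {"hand": 0.5,"xyz": [1,1.6,-12],"delta_rot": [0,0,0]}
    - {"hand": 0.5,"xyz": [2.5,4,-13],"delta_rot": [0,0,0]}
    - {"hand": 0.5,"xyz": [4,6.4,-13],"delta_rot": [0,0,0]}
    - {"hand": 0.5,"xyz": [5.5,8.8,-13],"delta_rot": [0,0,0]}
    - {"hand": 0.5,"xyz": [7,11.2,-13],"delta_rot": [0,0,0]}
    - {"hand": 0.5,"xyz": [8.5,13.6,-13],"delta_rot": [0,0,0]}
    - {"hand": 0.5,"xyz": [9.7,15.4,-13],"delta_rot": [0,0,0]}
    - {"hand": 0.5,"xyz": [10.27,16.25,-13],"delta_rot": [0,0,0]}

```text
clock: 11.98
position: [472.3, -96.9, 208.7]
ee_rot: [-0.707, 0.708, 0.001, -0.001]
contact_force: [0.6, 0.5, -0.7]
gripper_width: 58.8
```

Emit:
apply_moves:
  steps:
    - {"hand": 0.5,"xyz": [0,0,0],"delta_rot": [0,0,0]}
    - {"hand": 0.5,"xyz": [0,0,0],"delta_rot": [0,0,0]}
    - {"hand": 0.5,"xyz": [0,0,0],"delta_rot": [0,0,0]}
    - {"hand": 0.5,"xyz": [0,0,0],"delta_rot": [0,0,0]}
    - {"hand": 0.5,"xyz": [0,0,0],"delta_rot": [0,0,0]}

```text
clock: 12.4
position: [476.3, -95.3, 208.5]
ee_rot: [0.707, -0.707, -0.0, 0.0]
contact_force: [0.6, -0.8, -0.3]
gripper_width: 58.6
```

```bash
python3 - <<'E'
from h import *
s=telemetry.read_state(); print(s["position"],s["ee_rot"],s["clock"])
p=get_image("side"); cv2.imwrite("pics/s4.png",cv2.resize(p["frame"][60:280,130:400],None,fx=2.8,fy=2.6,interpolation=cv2.INTER_CUBIC))
z=s["position"][2]-80.3
for l,zz in (("cup_green",z),("cup_blue",8)):
  for m,c in best(p,l)[:2]: print(l,c,fit(p,m,CUP,*s["position"][:2],zz))
E
```

```text
[476.3 -95.3 208.5] [ 0.7 -0.7 -0.   0. ] 12.4
cup_green 0.66 (array([475.8, -87.7]), np.float64(229.50339100346022), np.float64(798.0))
cup_blue 0.77 (array([477. , -89.2]), np.float64(63.30193002691273), np.float64(918.0))
```

View pics/s4.png

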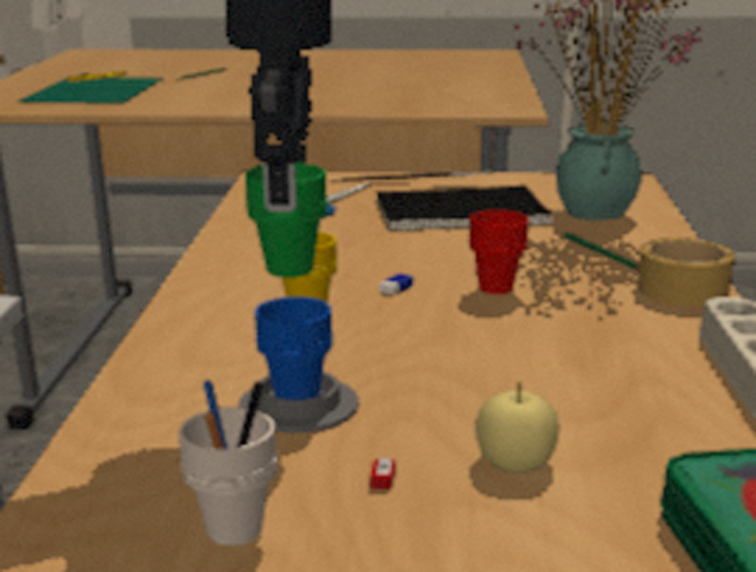

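Emit:
apply_moves:
  steps:
    - {"hand": 0.5,"xyz": [0,-0.08,2],"delta_rot": [0,0,0]}
    - {"hand": 0.5,"xyz": [0,-0.08,3.5],"delta_rot": [0,0,0]}
    - {"hand": 0.5,"xyz": [0,-0.08,4.8],"delta_rot": [0,0,0]}
    - {"hand": 0.5,"xyz": [0,-0.08,5.8],"delta_rot": [0,0,0]}
    - {"hand": 0.5,"xyz": [0,-0.08,6.5],"delta_rot": [0,0,0]}
    - {"hand": 0.5,"xyz": [0,-0.08,6.5],"delta_rot": [0,0,0]}
    - {"hand": 0.5,"xyz": [0,-0.08,6.5],"delta_rot": [0,0,0]}

```text
clock: 13.13
position: [476.6, -95.8, 143.8]
ee_rot: [0.707, -0.707, -0.0, 0.0]
contact_force: [-0.5, 0.0, -1.2]
gripper_width: 59.2
```

Emit:
apply_moves:
  steps:
    - {"hand": 0.5,"xyz": [0,0,0.4],"delta_rot": [0,0,0]}
    - {"hand": 0.5,"xyz": [0,0,0.8],"delta_rot": [0,0,0]}
    - {"hand": 0.5,"xyz": [0,0,1.2],"delta_rot": [0,0,0]}
    - {"hand": 0.5,"xyz": [0,0,1.5],"delta_rot": [0,0,0]}
    - {"hand": 0.5,"xyz": [0,0,1.6],"delta_rot": [0,0,0]}
    - {"hand": 0.5,"xyz": [0,0,1.6],"delta_rot": [0,0,0]}
    - {"hand": 0.5,"xyz": [0,0,1.6],"delta_rot": [0,0,0]}
    - {"hand": 0.5,"xyz": [0,0,1.6],"delta_rot": [0,0,0]}

```text
clock: 13.8
position: [476.5, -95.8, 128.0]
ee_rot: [0.707, -0.707, 0.0, -0.0]
contact_force: [0.0, 0.2, -0.0]
gripper_width: 58.7
```

Free so far; about 5 mm left.

Emit:
apply_moves:
  steps:
    - {"hand": 0.5,"xyz": [0,0,0.1],"delta_rot": [0,0,0]}
    - {"hand": 0.5,"xyz": [0,0,0.2],"delta_rot": [0,0,0]}
    - {"hand": 0.5,"xyz": [0,0,0.3],"delta_rot": [0,0,0]}
    - {"hand": 0.5,"xyz": [0,0,0.35],"delta_rot": [0,0,0]}
    - {"hand": 0.5,"xyz": [0,0,0.35],"delta_rot": [0,0,0]}
    - {"hand": 0.5,"xyz": [0,0,0.35],"delta_rot": [0,0,0]}

```text
clock: 14.3
position: [476.3, -95.8, 124.3]
ee_rot: [0.707, -0.707, -0.0, 0.0]
contact_force: [-0.1, -0.1, -0.1]
gripper_width: 58.9
```

Emit:
apply_moves:
  steps:
    - {"hand": 0.5,"xyz": [0,0,0.1],"delta_rot": [0,0,0]}
    - {"hand": 0.5,"xyz": [0,0,0.1],"delta_rot": [0,0,0]}
    - {"hand": 0.5,"xyz": [0,0,0.1],"delta_rot": [0,0,0]}

```text
clock: 14.55
position: [476.5, -95.8, 123.5]
ee_rot: [0.707, -0.707, 0.0, -0.0]
contact_force: [0.4, 0.0, 0.1]
gripper_width: 58.7
```

Emit:
apply_moves:
  steps:
    - {"hand": 0.5,"xyz": [0,0,0.1],"delta_rot": [0,0,0]}
    - {"hand": 0.5,"xyz": [0,0,0.1],"delta_rot": [0,0,0]}
    - {"hand": 0.5,"xyz": [0,0,0.1],"delta_rot": [0,0,0]}

```text
clock: 14.8
position: [476.9, -96.1, 123.3]
ee_rot: [0.707, -0.707, 0.001, -0.0]
contact_force: [-1.4, -1.5, 5.5]
gripper_width: 58.8
```

Emit:
apply_moves:
  steps:
    - {"hand": 0.5,"xyz": [0,0,0.05],"delta_rot": [0,0,0]}
    - {"hand": 0.5,"xyz": [0,0,0.05],"delta_rot": [0,0,0]}
    - {"hand": 0.5,"xyz": [0,0,0.05],"delta_rot": [0,0,0]}

```text
clock: 15.05
position: [477.0, -96.3, 123.2]
ee_rot: [0.707, -0.707, 0.001, -0.0]
contact_force: [-1.4, -1.7, 7.3]
gripper_width: 59.1
```

Emit:
apply_moves:
  steps:
    - {"hand": 0.7,"xyz": [0,0,-0.1],"delta_rot": [0,0,0]}
    - {"hand": 0.8,"xyz": [0,0,-0.1],"delta_rot": [0,0,0]}
    - {"hand": 1,"xyz": [0,0,-0.1],"delta_rot": [0,0,0]}
    - {"hand": 1,"xyz": [0,0,-0.1],"delta_rot": [0,0,0]}
    - {"hand": 1,"xyz": [0,0,-0.1],"delta_rot": [0,0,0]}
    - {"hand": 1,"xyz": [0,0,-1],"delta_rot": [0,0,0]}
    - {"hand": 1,"xyz": [0,0,-3],"delta_rot": [0,0,0]}
    - {"hand": 1,"xyz": [0,0,-6],"delta_rot": [0,0,0]}
    - {"hand": 1,"xyz": [0,0,-8],"delta_rot": [0,0,0]}
    - {"hand": 1,"xyz": [0,0,-8],"delta_rot": [0,0,0]}
    - {"hand": 1,"xyz": [0,0,-8],"delta_rot": [0,0,0]}

```text
clock: 15.97
position: [477.0, -95.7, 203.5]
ee_rot: [0.707, -0.707, 0.001, -0.002]
contact_force: [0.3, -0.1, -0.5]
gripper_width: 85.4
```

```bash
python3 - <<'E'
from h import *
p=get_image("side");p=get_image("side"); s=telemetry.read_state(); print(s["position"],s["clock"],rel(460,113.5,200))
cv2.imwrite("pics/s5.png",cv2.resize(p["frame"][60:280,130:400],None,fx=2.8,fy=2.6,interpolation=cv2.INTER_CUBIC))
E
```

```text
[475.7 -95.8 201.4] 16.0667 [-20.9   1.6   0.1]
```

View pics/s5.png

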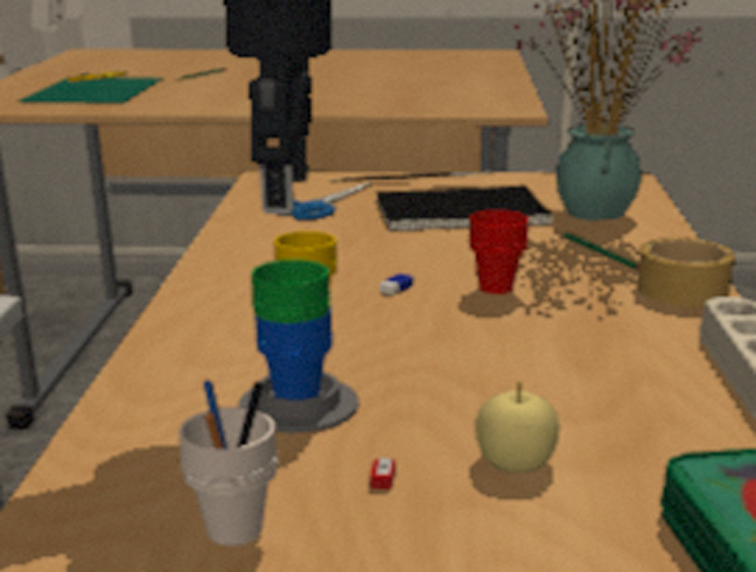

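Emit:
apply_moves:
  steps:
    - {"hand": 1,"xyz": [-3,0.2,0],"delta_rot": [0,0,0]}
    - {"hand": 1,"xyz": [-6.5,0.5,0],"delta_rot": [0,0,0]}
    - {"hand": 1,"xyz": [-10,0.8,0],"delta_rot": [0,0,0]}
    - {"hand": 1,"xyz": [-13.5,1.1,0],"delta_rot": [0,0,0]}
    - {"hand": 1,"xyz": [-17,1.4,0],"delta_rot": [0,0,0]}
    - {"hand": 1,"xyz": [-19.5,1.6,0],"delta_rot": [0,0,0]}
    - {"hand": 1,"xyz": [-20.93,1.6,0],"delta_rot": [0,0,0]}
    - {"hand": 1,"xyz": [-20.93,1.6,0],"delta_rot": [0,0,0]}
    - {"hand": 1,"xyz": [-20.93,1.6,0],"delta_rot": [0,0,0]}
    - {"hand": 1,"xyz": [-20.93,1.6,0],"delta_rot": [0,0,0]}

```text
clock: 16.9
position: [459.8, 112.8, 201.0]
ee_rot: [-0.707, 0.707, 0.0, -0.001]
contact_force: [-0.2, 0.5, 1.2]
gripper_width: 85.3
```

```bash
python3 - <<'E'
from h import *
RIM=[[(50,30.5),(85,30.5)]]
p=get_image("top"); s=telemetry.read_state(); print(s["position"],s["clock"])
cv2.imwrite("pics/t6.png",p["frame"])
for m,c in best(p,"cup_green"): print(c,fit(p,m,CUP,477,-95.5,43))
q=get_image("side")
for m,c in best(q,"cup_green"): print(c,fit(q,m,RIM,477,-95.5,43))
s=telemetry.read_state();print(s["position"],rel(460,113.5,80))
E
```

```text
[460.  112.6 201.2] 16.95
0.61 (array([560.4,  34.6]), np.float64(0.0), np.float64(0.0))
0.59 (array([475.9, -89.7]), np.float64(9.699976931949251), np.float64(623.0))
[460.3 112.6 201.7] [-0.1  0.  12.2]
```

View pics/t6.png

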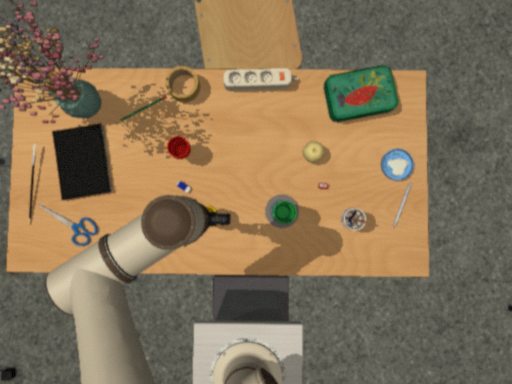

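Emit:
apply_moves:
  steps:
    - {"hand": 1,"xyz": [-0.04,0,3],"delta_rot": [0,0,0]}
    - {"hand": 1,"xyz": [-0.04,0,6.5],"delta_rot": [0,0,0]}
    - {"hand": 1,"xyz": [-0.04,0,9.7],"delta_rot": [0,0,0]}
    - {"hand": 1,"xyz": [-0.04,0,11.5],"delta_rot": [0,0,0]}
    - {"hand": 1,"xyz": [-0.04,0,12.2],"delta_rot": [0,0,0]}
    - {"hand": 1,"xyz": [-0.04,0,12.2],"delta_rot": [0,0,0]}
    - {"hand": 1,"xyz": [-0.04,0,12.2],"delta_rot": [0,0,0]}
    - {"hand": 1,"xyz": [-0.04,0,12.2],"delta_rot": [0,0,0]}
    - {"hand": 1,"xyz": [-0.04,0,12.2],"delta_rot": [0,0,0]}

```text
clock: 17.85
position: [461.3, 114.4, 81.3]
ee_rot: [0.707, -0.707, 0.0, -0.002]
contact_force: [0.2, 0.2, 0.3]
gripper_width: 85.4
```

Emit:
apply_moves:
  steps:
    - {"hand": 0.8,"xyz": [0,0,0],"delta_rot": [0,0,0]}
    - {"hand": 0.7,"xyz": [0,0,0],"delta_rot": [0,0,0]}
    - {"hand": 0.6,"xyz": [0,0,0],"delta_rot": [0,0,0]}
    - {"hand": 0.5,"xyz": [0,0,0],"delta_rot": [0,0,0]}
    - {"hand": 0.5,"xyz": [0,0,0],"delta_rot": [0,0,0]}
    - {"hand": 0.5,"xyz": [0,0,0],"delta_rot": [0,0,0]}
    - {"hand": 0.5,"xyz": [0,0,0],"delta_rot": [0,0,0]}
    - {"hand": 0.5,"xyz": [0,0,0],"delta_rot": [0,0,0]}

```text
clock: 18.52
position: [461.2, 114.4, 81.3]
ee_rot: [0.708, -0.707, 0.001, -0.001]
contact_force: [-1.3, -0.3, 7.6]
gripper_width: 59.5
```

Emit:
apply_moves:
  steps:
    - {"hand": 0.5,"xyz": [0,0,-1],"delta_rot": [0,0,0]}
    - {"hand": 0.5,"xyz": [0,0,-3],"delta_rot": [0,0,0]}
    - {"hand": 0.5,"xyz": [0,0,-6],"delta_rot": [0,0,0]}
    - {"hand": 0.5,"xyz": [0,0,-9.5],"delta_rot": [0,0,0]}
    - {"hand": 0.5,"xyz": [0,0,-13],"delta_rot": [0,0,0]}
    - {"hand": 0.5,"xyz": [2,-0.2,-16],"delta_rot": [0,0,0]}
    - {"hand": 0.5,"xyz": [5,-0.5,-16.5],"delta_rot": [0,0,0]}
    - {"hand": 0.5,"xyz": [8.5,-0.8,-16.5],"delta_rot": [0,0,0]}
    - {"hand": 0.5,"xyz": [12,-1.1,-16.5],"delta_rot": [0,0,0]}
    - {"hand": 0.5,"xyz": [15.5,-1.3,-16.5],"delta_rot": [0,0,0]}
    - {"hand": 0.5,"xyz": [18.5,-1.6,-16.5],"delta_rot": [0,0,0]}
    - {"hand": 0.5,"xyz": [21.04,-1.63,-16.5],"delta_rot": [0,0,0]}

```text
clock: 19.52
position: [476.4, -98.4, 245.0]
ee_rot: [-0.707, 0.707, -0.0, 0.0]
contact_force: [-0.2, -0.3, -0.6]
gripper_width: 59.4
```

Emit:
apply_moves:
  steps:
    - {"hand": 0.5,"xyz": [0,0,0],"delta_rot": [0,0,0]}
    - {"hand": 0.5,"xyz": [0,0,0],"delta_rot": [0,0,0]}
    - {"hand": 0.5,"xyz": [0,0,0],"delta_rot": [0,0,0]}
    - {"hand": 0.5,"xyz": [0,0,0],"delta_rot": [0,0,0]}
    - {"hand": 0.5,"xyz": [0,0,0],"delta_rot": [0,0,0]}

```text
clock: 19.93
position: [476.7, -95.6, 244.9]
ee_rot: [0.708, -0.706, 0.0, -0.0]
contact_force: [-0.4, -0.5, -1.0]
gripper_width: 59.2
```

```bash
python3 - <<'E'
from h import *
RIM=[[(50,30.5),(85,30.5)]]
s=telemetry.read_state(); print(s["position"],s["ee_rot"],s["clock"])
p=get_image("side"); cv2.imwrite("pics/s7.png",cv2.resize(p["frame"][60:280,130:400],None,fx=2.8,fy=2.6,interpolation=cv2.INTER_CUBIC))
z=s["position"][2]-81.3
for l,zz,P in (("cup_yellow",z,CUP),("cup_green",43,RIM)):
  for m,c in best(p,l)[:2]: print(l,c,fit(p,m,P,*s["position"][:2],zz))
E
```

```text
[476.7 -95.6 244.9] [ 0.7 -0.7  0.  -0. ] 19.9333
cup_yellow 0.98 (array([477.2, -88.1]), np.float64(203.26435986159169), np.float64(874.0))
cup_green 0.96 (array([475. , -92.3]), np.float64(19.189142637447137), np.float64(607.0))
cup_green 0.54 (array([595.2,  83.8]), np.float64(331.0), np.float64(331.0))
```

View pics/s7.png

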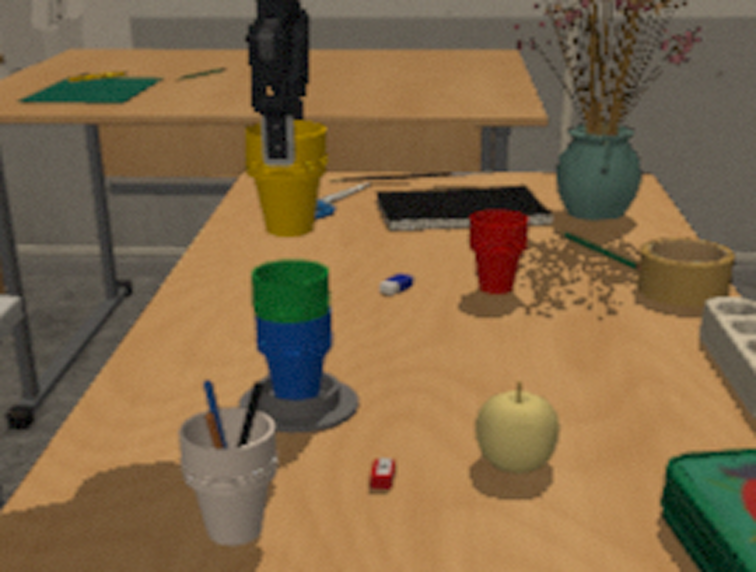

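Emit:
apply_moves:
  steps:
    - {"hand": 0.5,"xyz": [0,0.1,2],"delta_rot": [0,0,0]}
    - {"hand": 0.5,"xyz": [0,0.1,3.5],"delta_rot": [0,0,0]}
    - {"hand": 0.5,"xyz": [0,0.1,4.8],"delta_rot": [0,0,0]}
    - {"hand": 0.5,"xyz": [0,0.1,5.8],"delta_rot": [0,0,0]}
    - {"hand": 0.5,"xyz": [0,0.1,6.5],"delta_rot": [0,0,0]}
    - {"hand": 0.5,"xyz": [0,0.1,6.5],"delta_rot": [0,0,0]}
    - {"hand": 0.5,"xyz": [0,0.1,6.5],"delta_rot": [0,0,0]}

```text
clock: 20.67
position: [475.8, -96.3, 179.9]
ee_rot: [0.707, -0.707, 0.0, 0.0]
contact_force: [-0.8, -0.1, 0.1]
gripper_width: 59.2
```

Emit:
apply_moves:
  steps:
    - {"hand": 0.5,"xyz": [0,0,0.4],"delta_rot": [0,0,0]}
    - {"hand": 0.5,"xyz": [0,0,0.8],"delta_rot": [0,0,0]}
    - {"hand": 0.5,"xyz": [0,0,1.2],"delta_rot": [0,0,0]}
    - {"hand": 0.5,"xyz": [0,0,1.5],"delta_rot": [0,0,0]}
    - {"hand": 0.5,"xyz": [0,0,1.6],"delta_rot": [0,0,0]}
    - {"hand": 0.5,"xyz": [0,0,1.6],"delta_rot": [0,0,0]}
    - {"hand": 0.5,"xyz": [0,0,1.6],"delta_rot": [0,0,0]}
    - {"hand": 0.5,"xyz": [0,0,1.6],"delta_rot": [0,0,0]}

```text
clock: 21.33
position: [475.8, -96.5, 164.0]
ee_rot: [0.707, -0.707, 0.0, -0.0]
contact_force: [0.4, 0.1, 0.1]
gripper_width: 59.3
```

Emit:
apply_moves:
  steps:
    - {"hand": 0.5,"xyz": [0,0,0.1],"delta_rot": [0,0,0]}
    - {"hand": 0.5,"xyz": [0,0,0.2],"delta_rot": [0,0,0]}
    - {"hand": 0.5,"xyz": [0,0,0.3],"delta_rot": [0,0,0]}
    - {"hand": 0.5,"xyz": [0,0,0.3],"delta_rot": [0,0,0]}
    - {"hand": 0.5,"xyz": [0,0,0.3],"delta_rot": [0,0,0]}

```text
clock: 21.75
position: [475.6, -96.5, 160.8]
ee_rot: [0.707, -0.707, -0.0, 0.0]
contact_force: [0.4, -0.1, -1.1]
gripper_width: 59.4
```

Emit:
apply_moves:
  steps:
    - {"hand": 0.5,"xyz": [0,0,0.1],"delta_rot": [0,0,0]}
    - {"hand": 0.5,"xyz": [0,0,0.15],"delta_rot": [0,0,0]}
    - {"hand": 0.5,"xyz": [0,0,0.15],"delta_rot": [0,0,0]}

```text
clock: 22.0
position: [475.9, -96.6, 159.6]
ee_rot: [0.707, -0.707, 0.0, -0.0]
contact_force: [-0.8, -0.5, 1.4]
gripper_width: 59.4
```

Emit:
apply_moves:
  steps:
    - {"hand": 0.5,"xyz": [0,0,0.1],"delta_rot": [0,0,0]}
    - {"hand": 0.5,"xyz": [0,0,0.1],"delta_rot": [0,0,0]}
    - {"hand": 0.5,"xyz": [0,0,0.1],"delta_rot": [0,0,0]}

```text
clock: 22.25
position: [476.3, -96.8, 159.4]
ee_rot: [0.707, -0.707, 0.001, -0.0]
contact_force: [-0.8, -1.1, 5.1]
gripper_width: 59.2
```

Emit:
apply_moves:
  steps:
    - {"hand": 0.7,"xyz": [0,0,-0.05],"delta_rot": [0,0,0]}
    - {"hand": 0.8,"xyz": [0,0,-0.05],"delta_rot": [0,0,0]}
    - {"hand": 1,"xyz": [0,0,-0.05],"delta_rot": [0,0,0]}
    - {"hand": 1,"xyz": [0,0,-0.05],"delta_rot": [0,0,0]}
    - {"hand": 1,"xyz": [0,0,-0.05],"delta_rot": [0,0,0]}
    - {"hand": 1,"xyz": [0,0,-1],"delta_rot": [0,0,0]}
    - {"hand": 1,"xyz": [0,0,-3],"delta_rot": [0,0,0]}
    - {"hand": 1,"xyz": [0,0,-6],"delta_rot": [0,0,0]}
    - {"hand": 1,"xyz": [0,0,-7],"delta_rot": [0,0,0]}
    - {"hand": 1,"xyz": [0,0,-7],"delta_rot": [0,0,0]}
    - {"hand": 1,"xyz": [0,0,-7],"delta_rot": [0,0,0]}

```text
clock: 23.17
position: [475.7, -96.4, 229.0]
ee_rot: [-0.707, 0.707, -0.0, 0.001]
contact_force: [-0.6, 0.9, -1.3]
gripper_width: 85.5
```

```bash
python3 - <<'E'
from h import *
p=get_image("side");p=get_image("side"); s=telemetry.read_state(); print(s["position"],s["clock"],rel(654,197.5,200))
RIM=[[(50,30.5),(85,30.5)]]
for m,c in best(p,"cup_yellow")[:2]: print(c,fit(p,m,RIM,476,-95,78))
cv2.imwrite("pics/s8.png",cv2.resize(p["frame"][60:280,130:400],None,fx=2.8,fy=2.6,interpolation=cv2.INTER_CUBIC))
E
```

```text
[474.9 -96.5 227.4] 23.2667 [-29.4 -17.9   2.7]
0.9 (array([477. , -90.7]), np.float64(14.636186082276046), np.float64(621.0))
```

View pics/s8.png

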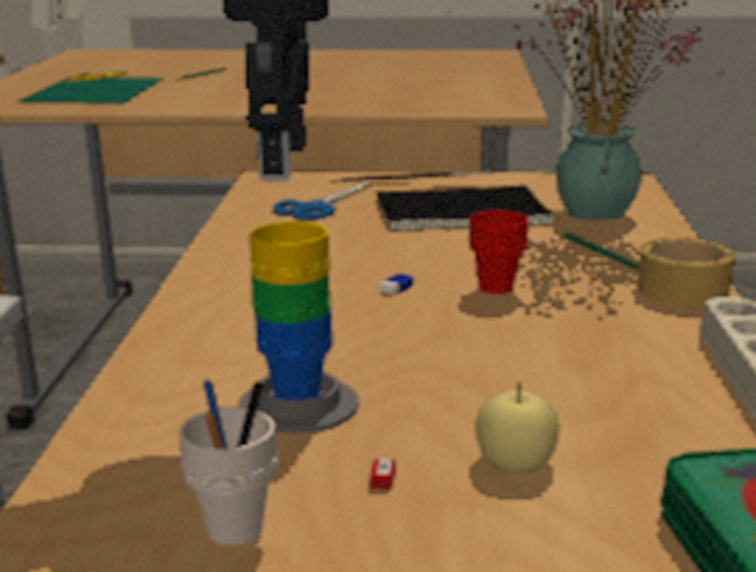

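Emit:
apply_moves:
  steps:
    - {"hand": 1,"xyz": [-2.5,-1.5,0],"delta_rot": [0,0,0]}
    - {"hand": 1,"xyz": [-5.5,-3.3,0],"delta_rot": [0,0,0]}
    - {"hand": 1,"xyz": [-8.5,-5.2,0],"delta_rot": [0,0,0]}
    - {"hand": 1,"xyz": [-11.5,-7,0],"delta_rot": [0,0,0]}
    - {"hand": 1,"xyz": [-14.5,-8.8,0],"delta_rot": [0,0,0]}
    - {"hand": 1,"xyz": [-17.5,-10.6,0],"delta_rot": [0,0,0]}
    - {"hand": 1,"xyz": [-20.5,-12.5,0],"delta_rot": [0,0,0]}
    - {"hand": 1,"xyz": [-23.5,-14.3,0],"delta_rot": [0,0,0]}
    - {"hand": 1,"xyz": [-26.5,-16.1,0],"delta_rot": [0,0,0]}
    - {"hand": 1,"xyz": [-28.5,-17.4,0],"delta_rot": [0,0,0]}
    - {"hand": 1,"xyz": [-29.4,-17.85,0],"delta_rot": [0,0,0]}
    - {"hand": 1,"xyz": [-29.4,-17.85,0],"delta_rot": [0,0,0]}

```text
clock: 24.32
position: [654.2, 199.3, 225.7]
ee_rot: [0.708, -0.706, -0.001, 0.002]
contact_force: [0.3, -0.9, -1.7]
gripper_width: 85.6
```

```bash
python3 - <<'E'
from h import *
RIM=[[(50,30.5),(85,30.5)]]
p=get_image("top"); s=telemetry.read_state(); print(s["position"],s["clock"])
cv2.imwrite("pics/t9.png",p["frame"])
for m,c in best(p,"cup_yellow"): print(c,fit(p,m,RIM,477,-95.5,78))
q=get_image("side")
for m,c in best(q,"cup_yellow"): print(c,fit(q,m,RIM,477,-95.5,78))
for m,c in best(q,"cup_red"): print(c,fit(q,m,CUP,654,197,0))
cv2.imwrite("pics/s9.png",q["frame"])
s=telemetry.read_state();print(s["position"],rel(654.2,197.5,80),s["joints"])
E
```

```text
[653.6 197.9 226.3] 24.3667
0.63 (array([475.3, -96.3]), np.float64(19.358708189158016), np.float64(452.0))
0.24 (array([560.4,  34.6]), np.float64(0.0), np.float64(0.0))
0.7 (array([476.9, -89.8]), np.float64(14.205228758169934), np.float64(610.0))
0.84 (array([655.8, 206.8]), np.float64(12.474971164936562), np.float64(552.0))
[653.5 196.2 228.6] [-0.1 -0.1 14.9] [ 0.5  0.5  0.1  0.  -1.2  1. ]
```

View pics/t9.png

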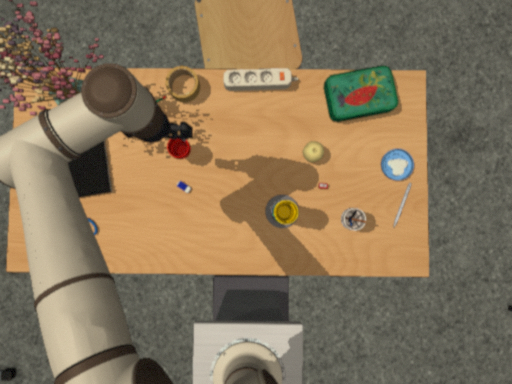

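View pics/s9.png

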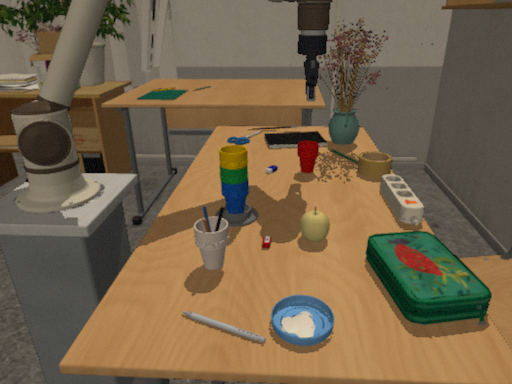

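Emit:
apply_moves:
  steps:
    - {"hand": 1,"xyz": [-0.05,-0.05,3],"delta_rot": [0,0,0]}
    - {"hand": 1,"xyz": [-0.05,-0.05,6.5],"delta_rot": [0,0,0]}
    - {"hand": 1,"xyz": [-0.05,-0.05,10],"delta_rot": [0,0,0]}
    - {"hand": 1,"xyz": [-0.05,-0.05,13],"delta_rot": [0,0,0]}
    - {"hand": 1,"xyz": [-0.05,-0.05,14.3],"delta_rot": [0,0,0]}
    - {"hand": 1,"xyz": [-0.05,-0.05,14.8],"delta_rot": [0,0,0]}
    - {"hand": 1,"xyz": [-0.05,-0.05,14.8],"delta_rot": [0,0,0]}
    - {"hand": 1,"xyz": [-0.05,-0.05,14.8],"delta_rot": [0,0,0]}
    - {"hand": 1,"xyz": [-0.05,-0.05,14.8],"delta_rot": [0,0,0]}
    - {"hand": 1,"xyz": [-0.05,-0.05,14.8],"delta_rot": [0,0,0]}

```text
clock: 25.4
position: [655.5, 198.3, 82.5]
ee_rot: [0.707, -0.707, 0.001, -0.002]
contact_force: [0.3, 0.7, -0.2]
gripper_width: 85.3
```

Emit:
apply_moves:
  steps:
    - {"hand": 0.8,"xyz": [0,0,0],"delta_rot": [0,0,0]}
    - {"hand": 0.7,"xyz": [0,0,0],"delta_rot": [0,0,0]}
    - {"hand": 0.6,"xyz": [0,0,0],"delta_rot": [0,0,0]}
    - {"hand": 0.5,"xyz": [0,0,0],"delta_rot": [0,0,0]}
    - {"hand": 0.5,"xyz": [0,0,0],"delta_rot": [0,0,0]}
    - {"hand": 0.5,"xyz": [0,0,0],"delta_rot": [0,0,0]}
    - {"hand": 0.5,"xyz": [0,0,0],"delta_rot": [0,0,0]}
    - {"hand": 0.5,"xyz": [0,0,0],"delta_rot": [0,0,0]}

```text
clock: 26.07
position: [655.5, 198.5, 81.7]
ee_rot: [0.707, -0.707, 0.001, -0.001]
contact_force: [-0.7, 0.5, 5.0]
gripper_width: 58.9
```

Emit:
apply_moves:
  steps:
    - {"hand": 0.5,"xyz": [0,0,-1],"delta_rot": [0,0,0]}
    - {"hand": 0.5,"xyz": [0,0,-3],"delta_rot": [0,0,0]}
    - {"hand": 0.5,"xyz": [0,0,-6],"delta_rot": [0,0,0]}
    - {"hand": 0.5,"xyz": [0,0,-9.5],"delta_rot": [0,0,0]}
    - {"hand": 0.5,"xyz": [0,0,-13],"delta_rot": [0,0,0]}
    - {"hand": 0.5,"xyz": [0,0,-16.5],"delta_rot": [0,0,0]}
    - {"hand": 0.5,"xyz": [1.5,0.9,-19],"delta_rot": [0,0,0]}
    - {"hand": 0.5,"xyz": [4,2.4,-20.5],"delta_rot": [0,0,0]}
    - {"hand": 0.5,"xyz": [7,4.2,-20.5],"delta_rot": [0,0,0]}
    - {"hand": 0.5,"xyz": [10,6.1,-20.5],"delta_rot": [0,0,0]}
    - {"hand": 0.5,"xyz": [13,7.9,-20.5],"delta_rot": [0,0,0]}
    - {"hand": 0.5,"xyz": [16,9.7,-20.5],"delta_rot": [0,0,0]}

```text
clock: 27.07
position: [555.7, 36.7, 284.9]
ee_rot: [0.707, -0.707, -0.001, 0.001]
contact_force: [0.4, -0.8, -0.6]
gripper_width: 58.7
```

Emit:
apply_moves:
  steps:
    - {"hand": 0.5,"xyz": [3,1.8,0],"delta_rot": [0,0,0]}
    - {"hand": 0.5,"xyz": [6,3.6,0],"delta_rot": [0,0,0]}
    - {"hand": 0.5,"xyz": [9,5.5,0],"delta_rot": [0,0,0]}
    - {"hand": 0.5,"xyz": [11.5,7,0],"delta_rot": [0,0,0]}
    - {"hand": 0.5,"xyz": [13,7.9,0],"delta_rot": [0,0,0]}
    - {"hand": 0.5,"xyz": [13.5,8.2,0],"delta_rot": [0,0,0]}
    - {"hand": 0.5,"xyz": [13.5,8.2,0],"delta_rot": [0,0,0]}
    - {"hand": 0.5,"xyz": [13.5,8.2,0],"delta_rot": [0,0,0]}
    - {"hand": 0.5,"xyz": [13.5,8.2,0],"delta_rot": [0,0,0]}
    - {"hand": 0.5,"xyz": [13.5,8.2,0],"delta_rot": [0,0,0]}

```text
clock: 27.9
position: [476.2, -96.2, 285.0]
ee_rot: [0.708, -0.707, -0.0, 0.0]
contact_force: [0.7, 0.5, -0.5]
gripper_width: 58.8
```

```bash
python3 - <<'E'
from h import *
RIM=[[(50,30.5),(85,30.5)]]
s=telemetry.read_state(); print(s["position"],s["ee_rot"],s["clock"])
p=get_image("side"); cv2.imwrite("pics/s10.png",cv2.resize(p["frame"][40:260,130:400],None,fx=2.8,fy=2.6,interpolation=cv2.INTER_CUBIC))
z=s["position"][2]-81.7
for l,zz,P in (("cup_red",z,CUP),("cup_yellow",78,RIM)):
  for m,c in best(p,l)[:2]: print(l,c,fit(p,m,P,*s["position"][:2],zz))
E
```

```text
[476.2 -96.2 285. ] [ 0.7 -0.7 -0.   0. ] 27.9
cup_red 0.63 (array([474.6, -88.9]), np.float64(192.07410995770857), np.float64(984.0))
cup_red 0.5 (array([594.7,  83.2]), np.float64(0.0), np.float64(0.0))
cup_yellow 0.81 (array([477.1, -89.8]), np.float64(13.642968089196463), np.float64(608.0))
```

View pics/s10.png

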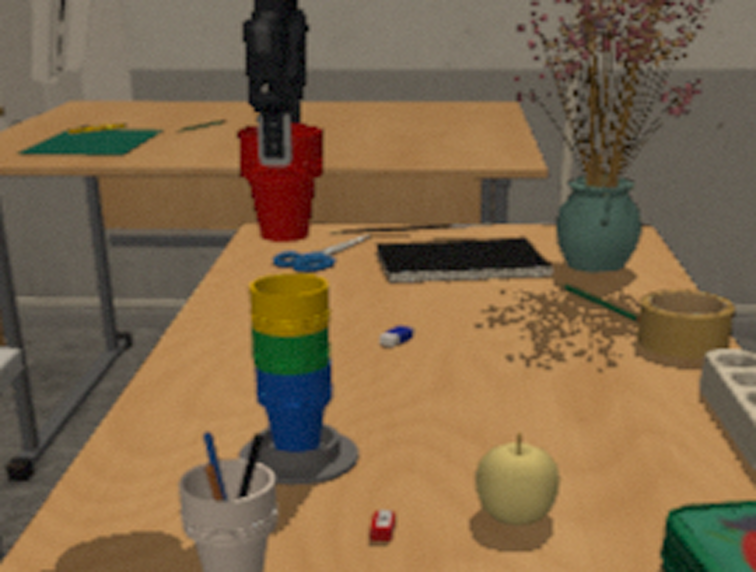

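Emit:
apply_moves:
  steps:
    - {"hand": 0.5,"xyz": [0,-0.15,2],"delta_rot": [0,0,0]}
    - {"hand": 0.5,"xyz": [0,-0.15,3.7],"delta_rot": [0,0,0]}
    - {"hand": 0.5,"xyz": [0,-0.15,5.2],"delta_rot": [0,0,0]}
    - {"hand": 0.5,"xyz": [0,-0.15,6.3],"delta_rot": [0,0,0]}
    - {"hand": 0.5,"xyz": [0,-0.15,7],"delta_rot": [0,0,0]}
    - {"hand": 0.5,"xyz": [0,-0.15,7],"delta_rot": [0,0,0]}
    - {"hand": 0.5,"xyz": [0,-0.15,7],"delta_rot": [0,0,0]}

```text
clock: 28.63
position: [477.5, -96.9, 215.4]
ee_rot: [0.707, -0.707, 0.0, 0.0]
contact_force: [-0.2, -0.1, -0.5]
gripper_width: 58.6
```

Emit:
apply_moves:
  steps:
    - {"hand": 0.5,"xyz": [0,0,0.4],"delta_rot": [0,0,0]}
    - {"hand": 0.5,"xyz": [0,0,0.8],"delta_rot": [0,0,0]}
    - {"hand": 0.5,"xyz": [0,0,1.2],"delta_rot": [0,0,0]}
    - {"hand": 0.5,"xyz": [0,0,1.5],"delta_rot": [0,0,0]}
    - {"hand": 0.5,"xyz": [0,0,1.6],"delta_rot": [0,0,0]}
    - {"hand": 0.5,"xyz": [0,0,1.6],"delta_rot": [0,0,0]}
    - {"hand": 0.5,"xyz": [0,0,1.6],"delta_rot": [0,0,0]}
    - {"hand": 0.5,"xyz": [0,0,1.6],"delta_rot": [0,0,0]}

```text
clock: 29.3
position: [477.3, -97.0, 199.5]
ee_rot: [0.707, -0.707, 0.0, -0.0]
contact_force: [0.8, -0.4, -1.1]
gripper_width: 58.6
```

Emit:
apply_moves:
  steps:
    - {"hand": 0.5,"xyz": [0,0,0.1],"delta_rot": [0,0,0]}
    - {"hand": 0.5,"xyz": [0,0,0.2],"delta_rot": [0,0,0]}
    - {"hand": 0.5,"xyz": [0,0,0.3],"delta_rot": [0,0,0]}
    - {"hand": 0.5,"xyz": [0,0,0.3],"delta_rot": [0,0,0]}
    - {"hand": 0.5,"xyz": [0,0,0.3],"delta_rot": [0,0,0]}

```text
clock: 29.72
position: [477.1, -97.0, 196.2]
ee_rot: [0.707, -0.707, -0.0, 0.0]
contact_force: [-0.4, 0.2, -1.8]
gripper_width: 59.1
```

Emit:
apply_moves:
  steps:
    - {"hand": 0.5,"xyz": [0,0,0.1],"delta_rot": [0,0,0]}
    - {"hand": 0.5,"xyz": [0,0,0.15],"delta_rot": [0,0,0]}
    - {"hand": 0.5,"xyz": [0,0,0.15],"delta_rot": [0,0,0]}

```text
clock: 29.97
position: [477.1, -97.0, 194.7]
ee_rot: [0.707, -0.707, -0.0, 0.0]
contact_force: [-0.6, -0.3, -0.8]
gripper_width: 58.9
```

Emit:
apply_moves:
  steps:
    - {"hand": 0.5,"xyz": [0,0,0.1],"delta_rot": [0,0,0]}
    - {"hand": 0.5,"xyz": [0,0,0.1],"delta_rot": [0,0,0]}
    - {"hand": 0.5,"xyz": [0,0,0.1],"delta_rot": [0,0,0]}

```text
clock: 30.22
position: [477.6, -97.1, 194.6]
ee_rot: [0.707, -0.707, 0.001, -0.0]
contact_force: [-0.4, 0.5, 4.7]
gripper_width: 58.6
```

Contact at 194.6, as predicted. Release and retreat.

Emit:
apply_moves:
  steps:
    - {"hand": 0.7,"xyz": [0,0,-0.05],"delta_rot": [0,0,0]}
    - {"hand": 0.8,"xyz": [0,0,-0.05],"delta_rot": [0,0,0]}
    - {"hand": 1,"xyz": [0,0,-0.05],"delta_rot": [0,0,0]}
    - {"hand": 1,"xyz": [0,0,-0.05],"delta_rot": [0,0,0]}
    - {"hand": 1,"xyz": [0,0,-0.05],"delta_rot": [0,0,0]}
    - {"hand": 1,"xyz": [0,0,-1],"delta_rot": [0,0,0]}
    - {"hand": 1,"xyz": [0,0,-3],"delta_rot": [0,0,0]}
    - {"hand": 1,"xyz": [0,0,-6],"delta_rot": [0,0,0]}
    - {"hand": 1,"xyz": [0,0,-8],"delta_rot": [0,0,0]}
    - {"hand": 1,"xyz": [0,0,-8],"delta_rot": [0,0,0]}

```text
clock: 31.05
position: [479.7, -97.2, 279.4]
ee_rot: [0.707, -0.707, 0.004, -0.003]
contact_force: [-0.1, 0.4, -0.0]
gripper_width: 85.3
```

Emit:
apply_moves:
  steps:
    - {"hand": 1,"xyz": [-3,0,0],"delta_rot": [0,0,0]}
    - {"hand": 1,"xyz": [-6,0,0],"delta_rot": [0,0,0]}
    - {"hand": 1,"xyz": [-10,0,0],"delta_rot": [0,0,0]}
    - {"hand": 1,"xyz": [-14,0,0],"delta_rot": [0,0,0]}
    - {"hand": 1,"xyz": [-18,0,0],"delta_rot": [0,0,0]}
    - {"hand": 1,"xyz": [-20,0,0],"delta_rot": [0,0,0]}
    - {"hand": 1,"xyz": [-20,0,0],"delta_rot": [0,0,0]}
    - {"hand": 1,"xyz": [-20,0,0],"delta_rot": [0,0,0]}

```text
clock: 31.72
position: [476.9, 104.0, 273.8]
ee_rot: [0.708, -0.706, -0.0, 0.0]
contact_force: [0.0, -0.5, -0.5]
gripper_width: 85.6
```

```bash
python3 - <<'E'
from h import *
RIM=[[(50,30.5),(85,30.5)]]
q=get_image("top"); p=get_image("side"); s=telemetry.read_state(); print(s["position"],s["clock"],s["contact_force"])
for l,z in (("cup_red",113),("cup_yellow",78),("cup_green",43)):
    for m,c in best(p,l)[:1]: print(l,c,fit(p,m,RIM,477,-95,z))
for m,c in best(q,"cup_red")[:1]: print("top",c,fit(q,m,RIM,477,-95,113))
for l in ("cup_white","apple","eraser","sharpener"): print(l,[(np.array(d["xyz"]),round(d["confidence"],2)) for im in (q,p) for d in nets.pinpoint(im,l)[:1]])
cv2.imwrite("pics/s11.png",cv2.resize(p["frame"][60:280,130:400],None,fx=2.8,fy=2.6,interpolation=cv2.INTER_CUBIC))
cv2.imwrite("pics/t11.png",q["frame"])
E
```

```text
[476.9 102.5 273.8] 31.8167 [-0.3 -0.1  0.5]
cup_red 0.74 (array([476.2, -91.1]), np.float64(26.11601691657055), np.float64(653.0))
cup_yellow 0.67 (array([477. , -91.6]), np.float64(193.74825067281816), np.float64(427.0))
cup_green 0.61 (array([475. , -95.2]), np.float64(205.29771626297577), np.float64(411.0))
top 0.63 (array([474.1, -95.9]), np.float64(12.857454825067283), np.float64(534.0))
cup_white [(array([ 461.5, -291.6,    3.4]), 0.84), (array([ 463.5, -288.3,    0.9]), 0.69)]
apple [(array([ 647.8, -185.6,   -0.2]), 0.82), (array([ 653.8, -187.7,   -0.2]), 0.71)]
eraser [(array([545.7, 196.8,  -0.5]), 0.4)]
sharpener [(array([ 551.7, -215.3,    0.7]), 0.47), (array([ 464.7, -285.7,    2.5]), 0.62)]
```

View pics/s11.png

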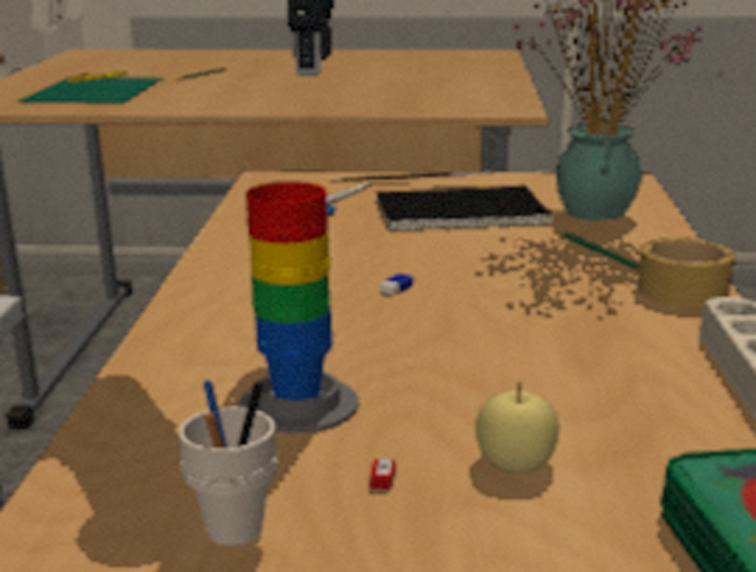

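View pics/t11.png

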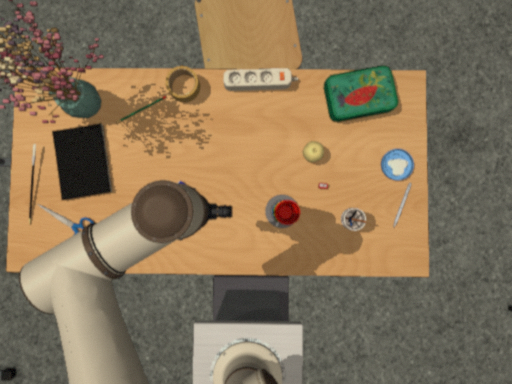

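The stack stands upright at columns 250-330 of the side crop in the order blue, green, yellow, red. The collars sit flush, the gripper is clear, and the bystanders haven't moved.

```bash
python3 -c "
from bench import workorder; print(workorder.job_done())"
```

```text
the job is handed in; nothing more can be done
None
```

The four tumblers are stacked in the grey stand in the order asked: blue in the stand, then green, yellow and red on top. I handed the job in at about 32 s on the robot's clock.

- **Seating:** I lowered each tumbler in small steps until light contact, about 12 N for blue and 5–7 N for the others. Green, yellow and red each stopped within about 0.1 mm of the height expected for a shoulder resting on the rim below. I then released them and backed off.
- **Final pictures:** The stack stands upright with the collars flush, and the gripper is clear with no contact force.
- **Other objects:** The white tumbler with the brushes, the apple, the eraser and the sharpener match their starting positions within the networks' accuracy.
- **Checks that disagreed:** The top and side fits differ by 1–3 mm in x throughout, including about 2 mm for the final red tumbler. The final side fits of yellow and green were poor because the tumblers above hide them. In the side view the network also mistook the white tumbler for the sharpener and did not find the eraser, but both show in place in that picture.

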